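Wring a gauge block onto its mate

TASK

Wring the long steel block onto the steel block of the same length that is fixed in the jig: set it down with about half its length overlapping at the open end, away from the blue stop, faces touching and edges parallel, then slide it along in contact, without lifting it, until it lies flush over the fixed block, up to the stop. Let go of it there and leave the short steel block where it is.

Things in the scene. Friction and masses are not known exactly. Their poses are not given: they have to be found in the camera images.
- long_block: the loose long steel gauge block, a plain bright block 75 mm long (its x axis), 40 mm wide (y) and 30 mm high (z), 0.5 to 0.85 kg, with a dark countersunk hole mark in the middle of its top; lies flat on the bench. Origin at the centre of its underside. Either end may go foremost.
- short_block: the loose short steel block, a bystander that looks alike but is only 45 mm long (x); 40 mm wide (y), 30 mm high (z). Origin at the centre of its underside. Lies flat on the bench beside the long one, on either side of it.
- jig_home (a point): centre of the top face of the jig's fixed steel block, 30 mm above the bench; z up. The face is 75 mm long (x) and 40 mm wide (y). x points to the blue end stop, 38.5 mm from this point (1 mm to spare) and 12 mm higher than the face; the -x end and both sides are open, nothing higher than the face. The long block's origin comes here when flush.
- jig: the jig, bolted to the bench: aluminium base plate 10 mm thick and 85 mm wide (y), reaching 63 mm to -x and 87 mm to +x, carrying the fixed steel block and the blue end stop. Origin on the bench, 30 mm straight below jig_home; same axes.
Things that resemble listed ones, but are neither listed nor needed, are in the scene too. What is shaped like the long_block but brown, pink or yellow is not meant.

How it is judged:
By the outcome, as a careful person would: the job done as asked, in the order asked, and still so for the second after the job is handed in, with the robot touching nothing.
It also fails if it takes over 38 s, if anything falls off the work surface, if the arm or the gripper's body presses on something with over 40 N, if the wrist force passes 120 N, or if a joint passes its speed limit or range.

ROBOT

A 7-joint arm with a two-finger parallel gripper is mounted at the origin on a cart in front of the work surface, level with it; the furniture and walls round the work are solid. World frame = base frame: x ahead of the robot, y to its left, z up, the work surface at z = 0. Lengths are in m, angles in rad, forces in N, time in s.
With the tool pointing down it reaches from about 0.35 to 0.775 m from the base axis. Payload 3.1 kg.
Tool frame: the origin (TCP) lies at the very end of the fingers, on their centre line; the grasp point (between the pads) lies 19 mm behind it; z points along the fingers, x is the direction in which the jaws open and shut, and the axes are right-handed (so a half turn about z gives the same grasp; the last joint's range is limited). The gripper opens to 85 mm and grips with 20 to 120 N. Pads are 22 mm wide; open, the fingers measure 114 mm over their backs; the gripper's body (76 mm by 85 mm) begins 54 mm behind the grasp point. The pads swing forward as they close: fully open they stand 13 mm farther back than shut.
Start: joints at [-0.042, 0.311, 0.014, 1.512, -0.004, 1.319, -0.027], TCP at [0.55, 0, 0.231] pointing down, gripper open.
Joint ranges: [-2.7, 2.7], [-0.3, 1.91], [-1.27, 1.3], [0.12, 2.57], [-1.44, 4.58], [0.2, 2.03], [-3.05, 3.05]. Speed limits (rad/s): [2.79, 2.79, 3.14, 3.14, 3.14, 3.14, 3.14].

INTERFACE

Orientations are given as a rotation vector (axis times angle).
In Python, from station import bot, grab_frame, get_calibration gives the robot as it stands.
- The arm moves only by the tool drive_tool, never from a script. Its argument "motion" is a list of rows, each an object of numbers: "x", "y", "z": the shift along the tool's x, y, z in m; "twist": the turn about the tool's z in rad; "grip": the opening, from -1 (shut) to 1 (fully open). A call has 1 to 5 rows; each row shifts and turns the commanded pose from where the row before left it, along the tool's axes as they then stand; what a row does not reach is not made up. A row lasts 1/10 s, in which the tool goes at most 50 mm and 8.59 degrees, less where a joint would pass 70% of its speed; a pose out of reach is approached as far as the arm can. A call is refused whole if a number of a shift passes 0.05 or a number of a turn 0.15, either way. A call with a gripper value outside its range is refused whole. The fingers move at their own pace and stop on an object; "force" is the grip in N (left out, the last holds). Time passes only in rows, so rows that do not move let the fingers close. It gives the time, the measured TCP pose, the force and the opening at its end, in the units of the state.
- bot.get_state(): the state, without advancing time (a new reading comes with each control period).
- grab_frame(name): name is "scene" or "side" or "wrist"; returns the picture (420x560x3 uint8, blue, green, red); there is no depth.
- get_calibration(name): a dict with "fx", "fy", "cx", "cy" (pixels), "k1" (the pictures are not rectified: a ray, as slopes to the right and down, at radius r is drawn at 1 + k1 r^2 times it, then the intrinsics apply), "origin" and "rotation" of the camera in the world; the wrist camera has in their place "mount" (4x4, takes a point from camera to tool coordinates, whose origin is the TCP and whose axes are the tool frame's). Camera axes: x right, y up, looking along -z (the intrinsics and any distortion apply to the point x, -y, -z); pixel columns grow to the right and rows downward; lengths in m; the calibration is good to about 2 mm. A picture is of the moment at which its call begins: read the wrist's pose just before it. get_calibration takes no time and is no camera call.
- bot.finish_job(): hands the job in, once; it reports no verdict.
The state is a dict: "time_s": time; "q": joint angles; "joint_vel": joint speeds; "joint_efforts": joint torques, N m; "tcp_pos": TCP position; "tool_rot": TCP orientation; "contact_force": force on the tool from outside, world axes, zero at the start; "torque": the same for the moment, N m; "opening": finger opening in m.
Only numpy, scipy, OpenCV 4.12 (cv2) and the standard library are available. Lean on these libraries where they do the work, as an engineer would, in place of code of your own. Each camera call takes 0.05 s, during which the arm holds its last target. There are 200 camera calls.

## Working session

There is one attempt and no reset: what is moved stays moved. The work goes in short steps, Python scripts to look and compute and a tool call to move; the robot and the scene stay as the last step left them, time stands still between calls to the robot, and variables do not carry over. Pictures are saved under pics/ and viewed, about 8 in all and at most 12, crops included, and the job is handed in when it is done.

Besides the shell and the picture viewer there is one more tool, called after ">>>" as name([rows], argument=value, ...), one row to a line, values as JSON. drive_tool: Moves the arm, as the interface text tells. Its arguments: {"type":"object","properties":{"motion":{"type":"array"},"force":{"type":"number"}},"required":["motion"]}

```bash
ls; mkdir -p pics; cat > h.py <<'E'
import numpy as np, cv2
from scipy.spatial.transform import Rotation as R
from station import bot, grab_frame, get_calibration
def cam(name, st=None):
    c=get_calibration(name)
    if name=="wrist":
        st=st or bot.get_state()
        T=np.eye(4);T[:3,:3]=R.from_rotvec(st["tool_rot"]).as_matrix();T[:3,3]=st["tcp_pos"]
        M=T@np.array(c["mount"]);return c,M[:3,3],M[:3,:3]
    return c,np.array(c["origin"]),np.array(c["rotation"])
def rays(C,px):
    c,o,Rm=C;px=np.atleast_2d(px).astype(float)
    K=np.array([[c["fx"],0,c["cx"]],[0,c["fy"],c["cy"]],[0,0,1]])
    u=cv2.undistortPoints(px[:,None],K,np.array([c["k1"],0,0,0.]))[:,0]
    return o,np.c_[u[:,0],-u[:,1],-np.ones(len(u))]@Rm.T
def onplane(C,px,z):
    o,d=rays(C,px);return o+d*((z-o[2])/d[:,2])[:,None]
def proj(C,P):
    c,o,Rm=C;p=(np.atleast_2d(P)-o)@Rm
    s=np.c_[p[:,0],-p[:,1]]/-p[:,2:];s=s*(1+c["k1"]*(s**2).sum(1,keepdims=True))
    return s*[c["fx"],c["fy"]]+[c["cx"],c["cy"]]
E
python3 - <<'E'
from h import *
a=[]
for n in("scene","side","wrist"):
    C=cam(n);f=grab_frame(n);cv2.imwrite(f"pics/{n}0.png",f);print(n,C)
s=bot.get_state();print(s)
E
```

```text
pics
scene ({'fx': 530.6814444138706, 'fy': 530.6814444138706, 'cx': 280.0269670471322, 'cy': 211.93651952783173, 'k1': -0.004857373383038951, 'origin': array([0.09859325, 0.73109156, 0.93462462]), 'rotation': array([ 0.26366687, -0.88802609, -2.45814631])}, array([0.09859325, 0.73109156, 0.93462462]), array([ 0.26366687, -0.88802609, -2.45814631]))
side ({'fx': 390.7123000768867, 'fy': 390.7123000768867, 'cx': 272.218792119094, 'cy': 209.0089615719424, 'k1': -0.1125204390784271, 'origin': array([ 0.17978844, -0.54200174,  0.48961391]), 'rotation': array([ 1.00512659, -0.25913513, -0.41602565])}, array([ 0.17978844, -0.54200174,  0.48961391]), array([ 1.00512659, -0.25913513, -0.41602565]))
wrist ({'fx': 332.86986694638864, 'fy': 332.86986694638864, 'cx': 278.89939092369997, 'cy': 203.61358729464783, 'k1': -0.052176924638480414, 'mount': array([[ 9.99999657e-01,  2.01050216e-04, -8.03009125e-04,
         1.00276325e-03],
       [-3.42870903e-05, -9.59165486e-01, -2.82845486e-01,
        -7.34243935e-02],
       [-8.27084784e-04,  2.82845417e-01, -9.59165151e-01,
        -1.42431497e-
[... 312 characters left out ...]
-01]]))
{'time_s': 0.15, 'q': array([-0.04174284,  0.31156915,  0.01398937,  1.51269174, -0.00436902,
        1.3191754 , -0.02722411]), 'joint_vel': array([-0.00073144, -0.00317851, -0.00034129, -0.00546302,  0.00068562,
        0.00067359, -0.00030221]), 'joint_efforts': array([ 9.77451273e-04, -3.80270755e+01,  1.46461059e-01, -2.30848163e+01,
        1.21757569e-02,  9.70373891e-03, -3.15462728e-05]), 'tcp_pos': array([5.49453607e-01, 3.16085646e-05, 2.30454464e-01]), 'tool_rot': array([ 3.14148305e+00,  1.68572537e-04, -2.84371533e-03]), 'contact_force': array([-0.47906818,  0.62390745,  0.0998104 ]), 'torque': array([0.04101533, 0.02428827, 0.02331282]), 'opening': 0.08567447353766439}
```

View pics/scene0.png

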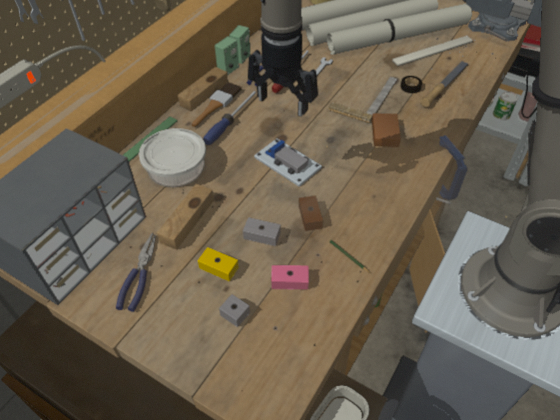

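View pics/wrist0.png

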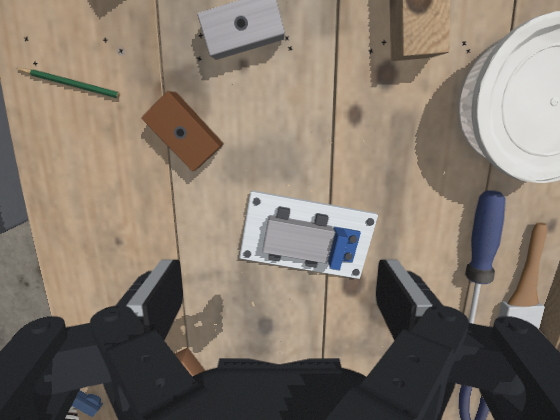

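```bash
sed -i 's/return c,np.array(c\["origin"\]),np.array(c\["rotation"\])/return c,np.array(c["origin"]),R.from_rotvec(c["rotation"]).as_matrix()/' h.py
python3 - <<'E'
from h import *
f=cv2.imread("pics/scene0.png");cv2.imwrite("pics/crop0.png",cv2.resize(f[130:330,170:370],None,fx=3,fy=3,interpolation=cv2.INTER_CUBIC))
C=cam("wrist");S=cam("scene");D=cam("side")
for n,p in dict(hole=(241,23),jig=(300,240),stop=(346,249)).items(): print(n,onplane(C,p,.03))
print(onplane(S,[(262,229),(234,309)],.03), proj(S,[[.55,0,.231]]))
print("long ends w", onplane(C,[(198,14),(207,56),(285,40)],.03))
print("jig face w", onplane(C,[(268,218),(334,227),(329,268),(263,258)],.03))
E
```

```text
hole [[0.51476014 0.14918154 0.03      ]]
jig [[ 0.57382404 -0.06980143  0.03      ]]
stop [[ 0.62570128 -0.08075571  0.03      ]]
[[0.51001856 0.15302005 0.03      ]
 [0.44995674 0.34557714 0.03      ]] [[282.59349351 110.61886449]]
long ends w [[0.47460513 0.15740283 0.03      ]
 [0.4812695  0.12018739 0.03      ]
 [0.55614797 0.13415121 0.03      ]]
jig face w [[ 0.53852693 -0.04400321  0.03      ]
 [ 0.6109089  -0.05443406  0.03      ]
 [ 0.60763781 -0.10435422  0.03      ]
 [ 0.53242311 -0.0917721   0.03      ]]
```

View pics/crop0.png

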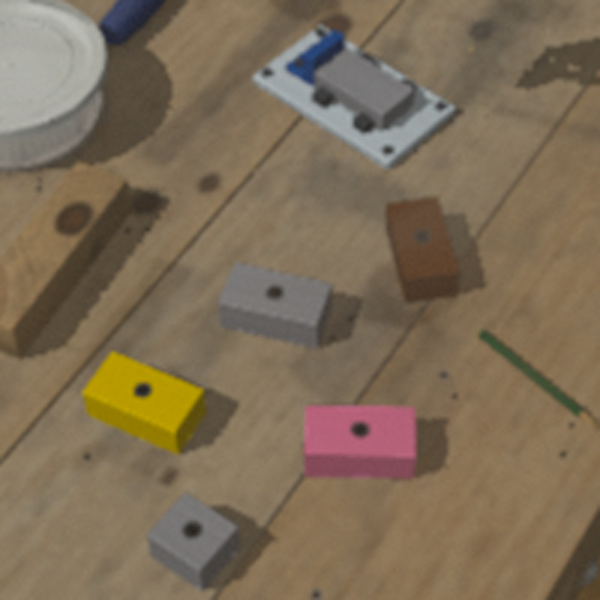

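The grey block at scene (262,231), 76 mm long with a centre hole, is the long block. The grey one at (235,310) is the short block. The yellow (217,263), pink (290,277) and brown (311,213) blocks are decoys. The grey block at (290,160) is fixed in the jig.

>>> drive_tool([
  {"x": -0.009, "y": -0.037, "z": 0.018, "grip": 1},
  {"x": -0.009, "y": -0.037, "z": 0.018},
  {"x": -0.009, "y": -0.037, "z": 0.018},
  {"x": -0.009, "y": -0.037, "z": 0.018},
  {"twist": -0.146},
])

```text
validation failed for argument at $.mo...
```

>>> drive_tool([
  {"twist": -0.146},
  {"twist": -0.146},
  {"twist": -0.146},
  {"twist": -0.146},
  {"twist": -0.146},
])

```text
validation failed for argument at $.mo...
```

>>> drive_tool([
  {"twist": -0.146},
  {"twist": -0.146},
  {"twist": -0.146},
  {"twist": -0.146},
  {"twist": -0.146},
])

```text
validation failed for argument at $.mo...
```

>>> drive_tool([
  {"twist": -0.146},
  {},
  {},
])

```text
validation failed for argument at $.mo...
```

```bash
python3 - <<'E'
from h import *
s=bot.get_state();print(s["time_s"],s["tcp_pos"],s["tool_rot"],s["q"])
C=cam("wrist",s);f=grab_frame("wrist");cv2.imwrite("pics/w1.png",f)
E
```

```text
0.15 [5.49453607e-01 3.16085646e-05 2.30454464e-01] [ 3.14148305e+00  1.68572537e-04 -2.84371533e-03] [-0.04174284  0.31156915  0.01398937  1.51269174 -0.00436902  1.3191754
 -0.02722411]
```

View pics/w1.png

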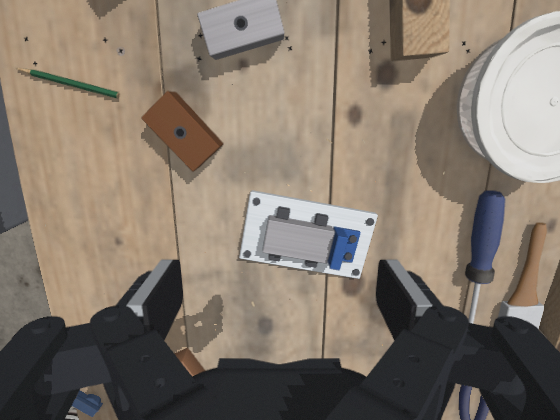

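The calls were refused, so the picture shows the same view as before. Rows probably need every field.

>>> drive_tool([
  {"x": -0.009, "y": -0.037, "z": 0.018, "twist": 0, "grip": 1},
  {"x": -0.009, "y": -0.037, "z": 0.018, "twist": 0, "grip": 1},
  {"x": -0.009, "y": -0.037, "z": 0.018, "twist": 0, "grip": 1},
  {"x": -0.009, "y": -0.037, "z": 0.018, "twist": 0, "grip": 1},
  {"x": 0, "y": 0, "z": 0, "twist": -0.146, "grip": 1},
])

```text
time_s: 0.7
tcp_pos: [0.509, 0.156, 0.1563]
tool_rot: [-3.127, -0.252, 0.011]
contact_force: [-0.8, 0.7, -0.0]
opening: 0.086
```

>>> drive_tool([
  {"x": 0, "y": 0, "z": 0, "twist": -0.146, "grip": 1},
  {"x": 0, "y": 0, "z": 0, "twist": -0.146, "grip": 1},
  {"x": 0, "y": 0, "z": 0, "twist": -0.146, "grip": 1},
  {"x": 0, "y": 0, "z": 0, "twist": -0.146, "grip": 1},
  {"x": 0, "y": 0, "z": 0, "twist": -0.146, "grip": 1},
])

```text
time_s: 1.2
tcp_pos: [0.5138, 0.1479, 0.159]
tool_rot: [-2.841, -1.341, 0.001]
contact_force: [-0.2, -0.2, -0.1]
opening: 0.0856
```

>>> drive_tool([
  {"x": 0, "y": 0, "z": 0, "twist": -0.146, "grip": 1},
  {"x": 0, "y": 0, "z": 0, "twist": -0.146, "grip": 1},
  {"x": 0, "y": 0, "z": 0, "twist": -0.146, "grip": 1},
  {"x": 0, "y": 0, "z": 0, "twist": -0.146, "grip": 1},
  {"x": 0, "y": 0, "z": 0, "twist": -0.146, "grip": 1},
])

```text
time_s: 1.7
tcp_pos: [0.5138, 0.1479, 0.159]
tool_rot: [-2.175, -2.267, 0.001]
contact_force: [0.7, 0.3, -0.7]
opening: 0.0853
```

>>> drive_tool([
  {"x": 0, "y": 0, "z": 0, "twist": -0.146, "grip": 1},
  {"x": 0, "y": 0, "z": 0, "twist": 0, "grip": 1},
  {"x": 0, "y": 0, "z": 0, "twist": 0, "grip": 1},
])

```text
time_s: 2.0
tcp_pos: [0.5139, 0.1478, 0.1591]
tool_rot: [-2.015, -2.41, 0.0]
contact_force: [-0.6, 0.3, 0.3]
opening: 0.0858
```

```bash
python3 - <<'E'
from h import *
s=bot.get_state();print(s["time_s"],s["tcp_pos"],s["tool_rot"],s["q"])
np.save("s1.npy",s,allow_pickle=True)
f=grab_frame("wrist");cv2.imwrite("pics/w2.png",f)
E
```

```text
2.0 [0.51390567 0.14783732 0.15911124] [-2.01505565e+00 -2.40990225e+00  4.89531375e-04] [-0.02398878  0.35826562 -0.37469243  1.65455234  0.14062887  1.15581573
  1.31485178]
```

View pics/w2.png

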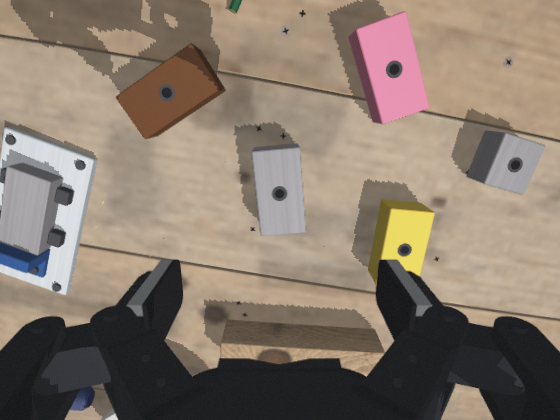

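Block top in view: hole at (279,193), side edges about 254→262 and 298→304. Measuring its pose, plus the jig at (28,210).

```bash
python3 - <<'E'
from h import *
s=np.load("s1.npy",allow_pickle=True).item();C=cam("wrist",s)
f=cv2.imread("pics/w2.png");hsv=cv2.cvtColor(f,cv2.COLOR_BGR2HSV)
m=((hsv[...,1]<45)&(hsv[...,2]>110)).astype(np.uint8)
n,l,st,_=cv2.connectedComponentsWithStats(m);
k=l[180,279];print(st[k])
b=(l==k)
L=[];Rr=[]
for v in range(165,225,3):
    u=np.where(b[v])[0];L.append((u[0]-.5,v));Rr.append((u[-1]+.5,v))
P=[]
for e in(L,Rr):
    p=onplane(C,e,.03);P.append(p);d=cv2.fitLine(p[:,:2].astype(np.float32),cv2.DIST_HUBER,0,.01,.01).ravel();print(d,np.degrees(np.arctan2(d[1],d[0])))
print("mid",(P[0].mean(0)+P[1].mean(0))/2, "hole",onplane(C,(279,193),.03))
Rm=R.from_rotvec(s["tool_rot"]).as_matrix();print("tool x yaw",np.degrees(np.arctan2(Rm[1,0],Rm[0,0])))
h=onplane(C,(279,193),.03)[0];print("shift tool",Rm.T@(h-s["tcp_pos"]))
E
```

```text
[ 251  147   56   89 3965]
[0.962797   0.27022573 0.5121603  0.12787849] 15.677699
[0.96426547 0.2649379  0.5059035  0.16817275] 15.363263
mid [0.51456963 0.14954597 0.03      ] hole [[0.51395728 0.14921962 0.03      ]]
tool x yaw 100.1981921177612
shift tool [0.00135308 0.00034652 0.12911109]
```

>>> drive_tool([
  {"x": 0.0014, "y": 0.0, "z": 0.02, "twist": -0.093, "grip": 1},
  {"x": 0, "y": 0, "z": 0.04, "twist": 0, "grip": 1},
  {"x": 0, "y": 0, "z": 0.04, "twist": 0, "grip": 1},
  {"x": 0, "y": 0, "z": 0.035, "twist": 0, "grip": 1},
  {"x": 0, "y": 0, "z": 0.012, "twist": 0, "grip": 1},
])

```text
time_s: 2.55
tcp_pos: [0.5106, 0.1482, 0.0087]
tool_rot: [-1.896, -2.5, 0.01]
contact_force: [-0.3, -1.0, -0.2]
opening: 0.085
```

>>> drive_tool([
  {"x": 0, "y": 0, "z": 0.008, "twist": 0, "grip": 1},
  {"x": 0, "y": 0, "z": 0, "twist": 0, "grip": 1},
])

```text
time_s: 2.75
tcp_pos: [0.5141, 0.1496, 0.0045]
tool_rot: [1.897, 2.504, 0.0]
contact_force: [0.0, -0.3, -0.3]
opening: 0.0855
```

>>> drive_tool([
  {"x": 0, "y": 0, "z": 0, "twist": 0, "grip": -1},
  {"x": 0, "y": 0, "z": 0, "twist": 0, "grip": -1},
  {"x": 0, "y": 0, "z": 0, "twist": 0, "grip": -1},
  {"x": 0, "y": 0, "z": 0, "twist": 0, "grip": -1},
  {"x": 0, "y": 0, "z": 0, "twist": 0, "grip": -1},
], force=60)

```text
time_s: 3.25
tcp_pos: [0.5151, 0.1494, 0.0058]
tool_rot: [1.896, 2.502, 0.003]
contact_force: [-0.8, -1.2, 5.6]
opening: 0.0387
```

>>> drive_tool([
  {"x": 0, "y": 0, "z": 0, "twist": 0, "grip": -1},
  {"x": 0, "y": 0, "z": 0, "twist": 0, "grip": -1},
  {"x": 0, "y": 0, "z": 0, "twist": 0, "grip": -1},
  {"x": 0, "y": 0, "z": 0, "twist": 0, "grip": -1},
])

```text
time_s: 3.65
tcp_pos: [0.5151, 0.1494, 0.0058]
tool_rot: [1.896, 2.502, 0.003]
contact_force: [-1.5, -0.6, 6.5]
opening: 0.0385
```

>>> drive_tool([
  {"x": 0, "y": 0, "z": -0.02, "twist": 0, "grip": -1},
  {"x": 0, "y": 0, "z": -0.035, "twist": 0, "grip": -1},
  {"x": 0, "y": 0, "z": -0.035, "twist": 0, "grip": -1},
  {"x": 0, "y": 0, "z": -0.03, "twist": 0, "grip": -1},
  {"x": -0.02, "y": 0.003, "z": -0.025, "twist": 0, "grip": -1},
])

```text
time_s: 4.15
tcp_pos: [0.5191, 0.1354, 0.1496]
tool_rot: [-1.885, -2.507, -0.001]
contact_force: [1.0, 1.3, -6.4]
opening: 0.0389
```

>>> drive_tool([
  {"x": -0.033, "y": 0.005, "z": 0, "twist": 0, "grip": -1},
  {"x": -0.033, "y": 0.005, "z": 0, "twist": 0, "grip": -1},
  {"x": -0.033, "y": 0.005, "z": 0, "twist": 0.08, "grip": -1},
  {"x": 0, "y": 0, "z": 0, "twist": 0.12, "grip": -1},
  {"x": 0, "y": 0, "z": 0, "twist": 0.12, "grip": -1},
])

```text
time_s: 4.65
tcp_pos: [0.5616, 0.0369, 0.1467]
tool_rot: [-2.28, -2.157, 0.008]
contact_force: [-0.0, 1.2, -7.4]
opening: 0.0388
```

>>> drive_tool([
  {"x": 0, "y": 0, "z": 0, "twist": 0.1, "grip": -1},
  {"x": 0, "y": 0, "z": 0, "twist": 0, "grip": -1},
  {"x": 0, "y": 0, "z": 0, "twist": 0, "grip": -1},
])

```text
time_s: 4.95
tcp_pos: [0.5619, 0.0397, 0.1478]
tool_rot: [-2.373, -2.055, 0.005]
contact_force: [1.0, -0.3, -7.5]
opening: 0.0385
```

```bash
python3 - <<'E'
from h import *
s=bot.get_state();print(s["time_s"],s["tcp_pos"],s["tool_rot"],s["contact_force"],s["opening"])
np.save("s2.npy",s,allow_pickle=True)
f=grab_frame("wrist");cv2.imwrite("pics/w3.png",f);g=grab_frame("side");cv2.imwrite("pics/side3.png",g)
E
```

```text
4.95 [0.56190982 0.03965147 0.14775404] [-2.37331626 -2.05536347  0.00451112] [ 1.0220755  -0.2641091  -7.48919651] 0.03852430178815208
```

View pics/w3.png

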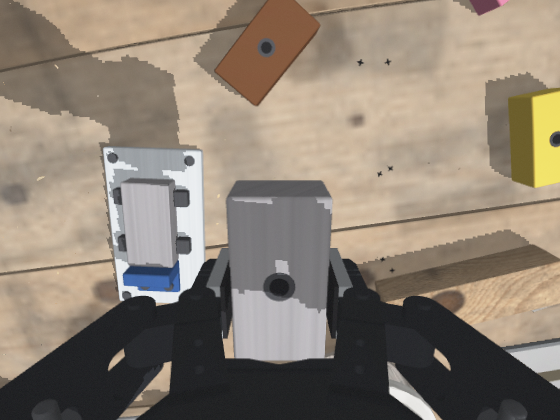

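Block held squarely, with its hole at (279,287). The jig is at (150,220), with the fixed block at about (121–176, 178–266) and the blue stop at (152,278). I'll enlarge it for edges.

```bash
python3 - <<'E'
import cv2
f=cv2.imread("pics/w3.png");cv2.imwrite("pics/crop3.png",cv2.resize(f[165:300,95:215],None,fx=4.4,fy=4.4,interpolation=cv2.INTER_CUBIC))
E
```

```text
(no output)
```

View pics/crop3.png

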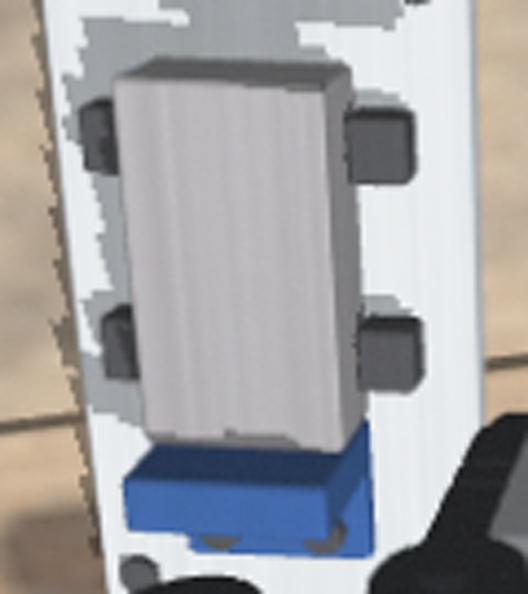

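```bash
python3 - <<'E'
from h import *
s=np.load("s2.npy",allow_pickle=True).item();C=cam("wrist",s)
p=np.array([(114,78),(327,92),(336,452),(148,438)])/4.4+[94.6,164.6]
P=onplane(C,p,.03);print(P.round(4))
for a,b in((0,1),(1,2),(3,2),(0,3)):
    d=P[b]-P[a];print(a,b,np.linalg.norm(d).round(4),np.degrees(np.arctan2(d[1],d[0])).round(2))
print("c",P.mean(0))
Rm=R.from_rotvec(s["tool_rot"]).as_matrix();print("tool x yaw",np.degrees(np.arctan2(Rm[1,0],Rm[0,0])))
zt=s["tcp_pos"][2]+.0242
f=cv2.imread("pics/w3.png");g=f.min(2)
hole=g[270:303,262:296]<70;v,u=np.where(hole);hc=(u.mean()+262,v.mean()+270);print(hc)
q=np.r_[[hc],[(229,196.),(331,197.)]]
print("held in tool",((onplane(C,q,zt)-s["tcp_pos"])@Rm).round(4))
# side edges of held block: print row profile
for v in(210,235,):print(v,cv2.cvtColor(f,cv2.COLOR_BGR2GRAY)[v,220:240],cv2.cvtColor(f,cv2.COLOR_BGR2GRAY)[v,322:340])
# second estimate from side cam
E
```

```text
[[ 0.5314 -0.084   0.03  ]
 [ 0.5397 -0.0453  0.03  ]
 [ 0.6113 -0.0608  0.03  ]
 [ 0.6032 -0.0976  0.03  ]]
0 1 0.0396 77.82
1 2 0.0732 -12.28
3 2 0.0376 77.6
0 3 0.0731 -10.72
c [ 0.57140134 -0.07192289  0.03      ]
tool x yaw 81.7871855904742
(np.float64(279.4250440917108), np.float64(285.1269841269841))
held in tool [[ 0.0017 -0.0022 -0.0242]
 [-0.0169 -0.0392 -0.0241]
 [ 0.0207 -0.0388 -0.0241]]
210 [177 176 177 176 174 172 141 107 112 117 119 118 118 119 120 120 120 120
 122 122] [121 122 124 123 121 121 121 119 167 181 191 197 198 198 196 196 196 196]
235 [188 187 183 185 185 187 188 157 115 111 116 121 120 119 121 120 119 120
 121 120] [122 123 123 123 123 120 118 114 112 172 191 192 193 193 195 193 195 196]
```

```bash
python3 - <<'E'
from h import *
s=np.load("s2.npy",allow_pickle=True).item();C=cam("wrist",s)
f=cv2.imread("pics/w3.png");g=cv2.cvtColor(f,cv2.COLOR_BGR2GRAY)
print(g[172:206,280],g[172:206,250])
for v in (180,182,184,186,188,190,192,194,196,198,200,204,210,220,230,240):
    r=g[v].astype(int)
    l=np.where(r[215:262]<135)[0];rr=np.where(r[310:345]<135)[0];print(v,215+l[0] if len(l) else 0,310+rr[-1] if len(rr) else 0)
Rm=R.from_rotvec(s["tool_rot"]).as_matrix()
for z in(.0242,.017,.012):print(z,((onplane(C,[(226.5,205),(330,205),(227,240),(331,240),(279.4,285.1)],s["tcp_pos"][2]+z)-s["tcp_pos"])@Rm).round(4).tolist())
E
```

```text
[181 179 180 180 181 181 180 181 121  91  89  91  90  90  91  90  91  89
  87  89  91  91  91  91  97 113 117 120 121 121 121 122 122 122] [166 168 168 169 170 171 169 168 120  94  89  90  91  91  90  90  88  89
  90  88  89  91  91  91 107 133 153 166 176 183 131 121 122 121]
180 237 320
182 235 322
184 234 324
186 233 325
188 231 326
190 230 327
192 229 328
194 228 329
196 227 330
198 226 315
200 226 316
204 226 323
210 227 329
220 227 330
230 228 344
240 228 330
0.0242 [[-0.018, -0.0357, -0.0241], [0.0205, -0.0357, -0.0241], [-0.0184, -0.0217, -0.0241], [0.0215, -0.0217, -0.0241], [0.0017, -0.0022, -0.0242]]
0.017 [[-0.0192, -0.0336, -0.0169], [0.0217, -0.0336, -0.0169], [-0.0196, -0.0187, -0.0169], [0.0227, -0.0187, -0.017], [0.0017, 0.002, -0.017]]
0.012 [[-0.02, -0.0321, -0.0119], [0.0225, -0.0321, -0.0119], [-0.0205, -0.0166, -0.0119], [0.0236, -0.0166, -0.012], [0.0017, 0.0049, -0.012]]
```

>>> drive_tool([
  {"x": 0, "y": 0, "z": 0, "twist": 0.063, "grip": -1},
  {"x": -0.036, "y": -0.001, "z": 0, "twist": 0, "grip": -1},
  {"x": -0.036, "y": -0.001, "z": 0.01, "twist": 0, "grip": -1},
  {"x": -0.036, "y": -0.001, "z": 0.026, "twist": 0, "grip": -1},
  {"x": 0, "y": 0, "z": 0.03, "twist": 0, "grip": -1},
], force=80)

```text
time_s: 5.55
tcp_pos: [0.5373, -0.0758, 0.0836]
tool_rot: [2.445, 1.961, -0.007]
contact_force: [-0.2, -1.7, -8.3]
opening: 0.0385
```

>>> drive_tool([
  {"x": 0, "y": 0, "z": 0.02, "twist": 0, "grip": -1},
  {"x": 0, "y": 0, "z": 0, "twist": 0, "grip": -1},
  {"x": 0, "y": 0, "z": 0, "twist": 0, "grip": -1},
])

```text
time_s: 5.85
tcp_pos: [0.5382, -0.0649, 0.0635]
tool_rot: [-2.439, -1.979, -0.0]
contact_force: [1.2, -0.3, -7.4]
opening: 0.0385
```

```bash
python3 - <<'E'
from h import *
s=bot.get_state();print(s["time_s"],s["tcp_pos"],s["tool_rot"],s["contact_force"],s["opening"])
Rm=R.from_rotvec(s["tool_rot"]).as_matrix();print("yaw",np.degrees(np.arctan2(Rm[1,0],Rm[0,0])))
np.save("s3.npy",s,allow_pickle=True)
w=grab_frame("wrist");cv2.imwrite("pics/w4.png",w);g=grab_frame("side");cv2.imwrite("pics/side4.png",g)
C=cam("side");u,v=proj(C,[[.555,-.07,.04]])[0].astype(int);print(u,v)
a=cv2.resize(g[v-60:v+60,u-75:u+75],None,fx=5,fy=5,interpolation=cv2.INTER_CUBIC)
cv2.imwrite("pics/side4c.png",a)
E
```

```text
5.85 [ 0.53823556 -0.06485764  0.06354636] [-2.43931210e+00 -1.97932816e+00 -4.18305074e-04] [ 1.18268208 -0.3038547  -7.35877456] 0.038525733116014545
yaw 78.11374148992454
331 252
```

View pics/side4c.png

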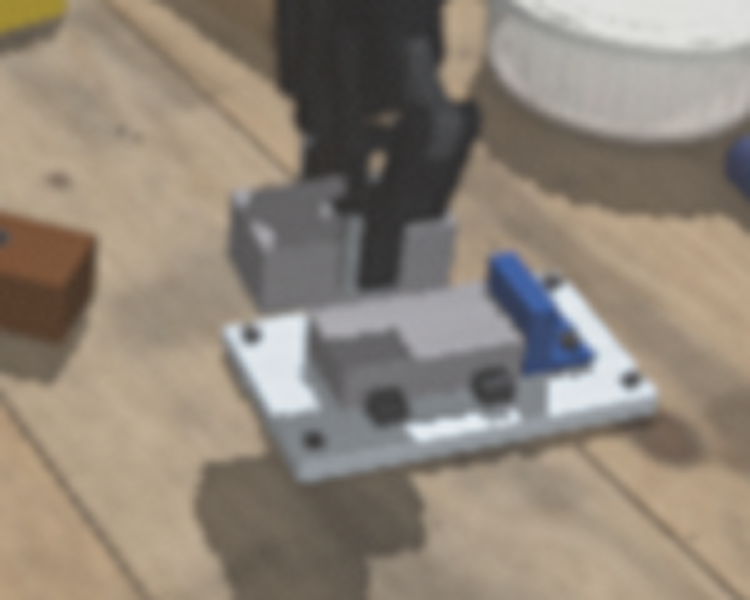

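The side view shows the held block level, about half overlapping the fixed block's open end. The fixed block's top corners are at crop (342,380), (522,345) and (312,325); the held block's lower corner is at (265,312). Measuring from these.

```bash
python3 - <<'E'
from h import *
C=cam("side");s=np.load("s3.npy",allow_pickle=True).item()
F=lambda p:np.array(p)/5.+[255.6,191.6]
P=onplane(C,F([(342,382),(523,345),(312,325),(495,286)]),.03);print(P.round(4))
for a,b in((0,1),(2,3),(2,0),(3,1)):
    d=P[b]-P[a];print(a,b,np.linalg.norm(d).round(4),np.degrees(np.arctan2(d[1],d[0])).round(1))
print("jig c",P.mean(0))
for z in(.051,.0577):
    Q=onplane(C,F([(265,312),(455,284)]),z);print(z,Q.round(4).tolist(),np.linalg.norm(Q[1]-Q[0]))
    ex=np.array([.979,-.2045]);ey=np.array([.2045,.979])
    print(" corner->centre",Q[0,:2]+.0375*ex+.02*ey)
c=np.array([.572,-.072]);
for z in(.03,):
    K=[[*(c+sx*.0375*ex+sy*.02*ey),z] for sx,sy in((-1,-1),(1,-1),(-1,1),(1,1))]
    print("pred crop",((proj(C,K)-[255.6,191.6])*5).round(0).tolist())
t=s["tcp_pos"][:2]
for z in(.0515,.0577):
    K=[[*(t+sx*.0375*ex+sy*.02*ey),z+dz] for sx,sy in((-1,-1),(1,-1),(-1,1)) for dz in(0,.03)]
    print("pred held",z,((proj(C,K)-[255.6,191.6])*5).round(0).tolist())
E
```

```text
[[ 0.5249 -0.0921  0.03  ]
 [ 0.5993 -0.1041  0.03  ]
 [ 0.5333 -0.0585  0.03  ]
 [ 0.6124 -0.069   0.03  ]]
0 1 0.0754 -9.1
2 3 0.0799 -7.6
2 0 0.0347 -103.9
3 1 0.0375 -110.6
jig c [ 0.56747203 -0.08092642  0.03      ]
0.051 [[0.5056, -0.0665, 0.051], [0.5796, -0.0829, 0.051]] 0.07583341715370971
 corner->centre [ 0.54641691 -0.05454754]
0.0577 [[0.5006, -0.0737, 0.0577], [0.5735, -0.09, 0.0577]] 0.07467503186961469
 corner->centre [ 0.54143979 -0.06181164]
pred crop [[344.0, 365.0], [526.0, 334.0], [306.0, 301.0], [482.0, 274.0]]
pred held 0.0515 [[261.0, 333.0], [266.0, 266.0], [451.0, 302.0], [460.0, 237.0], [225.0, 269.0], [230.0, 203.0]]
pred held 0.0577 [[262.0, 319.0], [268.0, 251.0], [453.0, 289.0], [463.0, 223.0], [226.0, 256.0], [231.0, 190.0]]
```

View pics/w4.png

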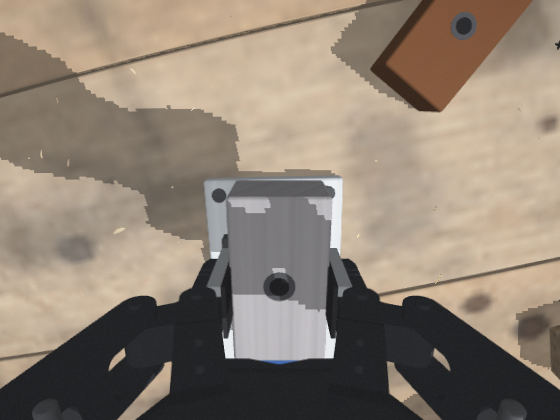

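```bash
python3 - <<'E'
from h import *
s=np.load("s3.npy",allow_pickle=True).item();C=cam("wrist",s)
f=cv2.imread("pics/w4.png");hsv=cv2.cvtColor(f,cv2.COLOR_BGR2HSV)
m=((hsv[...,1]<30)).astype(np.uint8)*255
for v in(181,183,186,190,200,210,220,230):
    u=np.where(m[v,190:360])[0]+190;print(v,u.min(),u.max())
Rm=R.from_rotvec(s["tool_rot"]).as_matrix()
def T(p,z): return ((onplane(C,p,z)-s["tcp_pos"])@Rm).round(4).tolist()
print("plate corners, holes",T([(205,180.5),(342,177.5),(219,195.5),(329,192)],.01))
print("held top edges",T([(227,205),(331,205),(279.4,285)],s["tcp_pos"][2]+.019))
g=cv2.cvtColor(f,cv2.COLOR_BGR2GRAY);print(g[170:200,215]);print(g[170:200,338]);print(g[250,200:232]);print(g[250,326:360])
big=cv2.resize(f[165:375,190:360],None,fx=2.8,fy=2.8,interpolation=cv2.INTER_CUBIC)
sd=cv2.imread("pics/side3.png");u,v=331,252
a=cv2.resize(sd[v-60:v+60,u-75:u+75],(750,600),interpolation=cv2.INTER_CUBIC)[:588]
cv2.imwrite("pics/cmp.png",cv2.resize(a,None,fx=1,fy=1))
E
```

```text
181 204 342
183 203 342
186 204 342
190 204 342
200 205 342
210 206 341
220 207 341
230 207 341
plate corners, holes [[-0.0429, -0.0279, 0.0535], [0.0396, -0.0297, 0.0536], [-0.0349, -0.0185, 0.0535], [0.0321, -0.0207, 0.0536]]
held top edges [[-0.0186, -0.0343, -0.019], [0.0218, -0.0343, -0.019], [0.0018, 0.0007, -0.019]]
[119 118 117 113 114 111 111 108 115 123 144 163 166 170 170 170 170 169
 169 108  71  66  64  64  69  66  66  65  66  64]
[189 189 188 188 187 145 127 143 183 212 227 235 236 236 236 236 236 236
 236 236 236 236 236 236 236 236 235 236 236 236]
[180 165 118 117 116 116 116 118 116 129 152 163 165 164 167 166 165 169
 170 168 148 111 103 101 101 101 103 101 103 109 114 118]
[125 121 116 108 102 102 103 101 101 101 101 163 228 236 200 188 190 190
 189 189 190 189 191 190 188 186 186 187 185 185 184 185 185 183]
```

```bash
python3 - <<'E'
from h import *
f=cv2.imread("pics/side4.png")
a=cv2.resize(f[225:285,298:373],None,fx=10,fy=10,interpolation=cv2.INTER_CUBIC)
a=cv2.convertScaleAbs(a,alpha=1.6,beta=-60)
for i in range(0,75,10): cv2.putText(a,str(298+i),(i*10,10),0,.35,(0,0,255),1);cv2.line(a,(i*10+5,12),(i*10+5,20),(0,0,255),1)
for i in range(0,60,10): cv2.putText(a,str(225+i),(0,i*10+8),0,.35,(0,0,255),1)
cv2.imwrite("pics/side4d.png",a)
s=np.load("s3.npy",allow_pickle=True).item();C=cam("wrist",s);Rm=R.from_rotvec(s["tool_rot"]).as_matrix()
def T(p,z): return ((onplane(C,p,z)-s["tcp_pos"])@Rm).round(4).tolist()
print(T([(203.5,188),(206.7,225),(342.5,188),(341.5,225)],.01))
E
```

```text
[[-0.0441, -0.0232, 0.0535], [-0.0437, 0.0006, 0.0535], [0.0403, -0.0232, 0.0536], [0.0409, 0.0007, 0.0536]]
```

View pics/side4d.png

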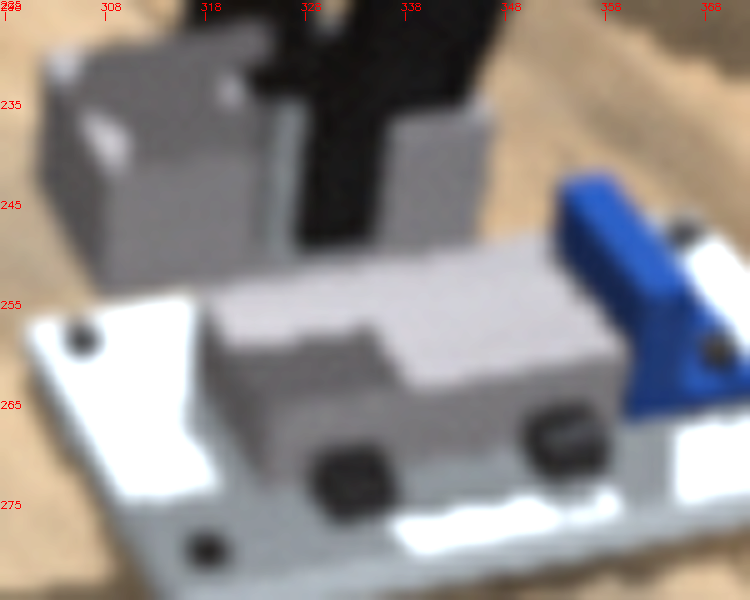

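```bash
python3 - <<'E'
from h import *
C=cam("side");F=lambda p:(np.array(p,float)-5)/10+[298,225]
ex=np.array([.979,-.2045]);ey=np.array([.2045,.979])
P=onplane(C,F([(270,395),(630,355),(205,292),(555,238)]),.03)[:,:2];print(P.round(4))
cs=[p-sx*.0375*ex-sy*.02*ey for p,(sx,sy) in zip(P,((-1,-1),(1,-1),(-1,1),(1,1)))];print(np.round(cs,4),np.mean(cs,0))
d=P[1]-P[0];print(np.degrees(np.arctan2(d[1],d[0])))
for z in(.055,.0577):
    Q=onplane(C,F([(108,292)]),z)[0,:2];c=Q+.0375*ex+.02*ey;r=c-np.mean(cs,0);print(z,c,"rel along,lat",r@ex,r@ey)
E
```

```text
[[ 0.5322 -0.0827]
 [ 0.601  -0.1029]
 [ 0.5382 -0.0508]
 [ 0.6106 -0.0663]]
[[ 0.573  -0.0708]
 [ 0.5683 -0.0756]
 [ 0.5708 -0.078 ]
 [ 0.5698 -0.0782]] [ 0.57045897 -0.07566225]
-16.30489467900127
0.055 [ 0.54341685 -0.05788003] rel along,lat -0.030110699069651827 0.011878679003495892
0.0577 [ 0.54141132 -0.06081359] rel along,lat -0.0314741959752989 0.008596588366635106
```

>>> drive_tool([
  {"x": -0.0036, "y": -0.0025, "z": 0, "twist": -0.017, "grip": -1},
  {"x": 0, "y": 0, "z": 0.01, "twist": 0, "grip": -1},
  {"x": 0, "y": 0, "z": 0.01, "twist": 0, "grip": -1},
  {"x": 0, "y": 0, "z": 0, "twist": 0, "grip": -1},
])

```text
time_s: 6.35
tcp_pos: [0.5326, -0.0682, 0.0412]
tool_rot: [-2.421, -1.996, 0.005]
contact_force: [-0.4, 0.4, -7.1]
opening: 0.0385
```

```bash
python3 - <<'E'
from h import *
s=bot.get_state();print(s["time_s"],s["tcp_pos"],s["contact_force"],s["opening"])
Rm=R.from_rotvec(s["tool_rot"]).as_matrix();print("yaw",np.degrees(np.arctan2(Rm[1,0],Rm[0,0])))
np.save("s5.npy",s,allow_pickle=True)
w=grab_frame("wrist");cv2.imwrite("pics/w5.png",w);f=grab_frame("side");cv2.imwrite("pics/side5.png",f);g=grab_frame("scene");cv2.imwrite("pics/sc5.png",g)
a=cv2.resize(f[225:285,298:373],None,fx=8,fy=8,interpolation=cv2.INTER_CUBIC)
a=cv2.convertScaleAbs(a,alpha=1.6,beta=-60)
cv2.imwrite("pics/side5d.png",a)
C=cam("wrist",s)
def T(p,z): return ((onplane(C,p,z)-s["tcp_pos"])@Rm).round(4).tolist()
hsv=cv2.cvtColor(w,cv2.COLOR_BGR2HSV);m=hsv[...,1]<30
for v in(186,192,200,210,220,230,240):
    u=np.where(m[v,190:360])[0]+190;t=T([(u.min()-.5,v),(u.max()+.5,v)],.01);print(v,u.min(),u.max(),t[0][:2],t[1][:2],"mid",round((t[0][0]+t[1][0])/2,4))
E
```

```text
6.35 [ 0.53262551 -0.06819409  0.04118407] [-0.43722672  0.42850958 -7.11937816] 0.03850585962769126
yaw 79.01050237040417
186 233 325 [-0.0233, -0.0298] [0.0266, -0.0298] mid 0.0016
192 229 328 [-0.0256, -0.0264] [0.0284, -0.0264] mid 0.0014
200 204 358 [-0.0394, -0.022] [0.0449, -0.022] mid 0.0028
210 204 357 [-0.0398, -0.0163] [0.0448, -0.0162] mid 0.0025
220 205 356 [-0.0396, -0.0105] [0.0446, -0.0104] mid 0.0025
230 206 356 [-0.0394, -0.0046] [0.045, -0.0045] mid 0.0028
240 207 355 [-0.0392, 0.0015] [0.0448, 0.0015] mid 0.0028
```

View pics/side5d.png

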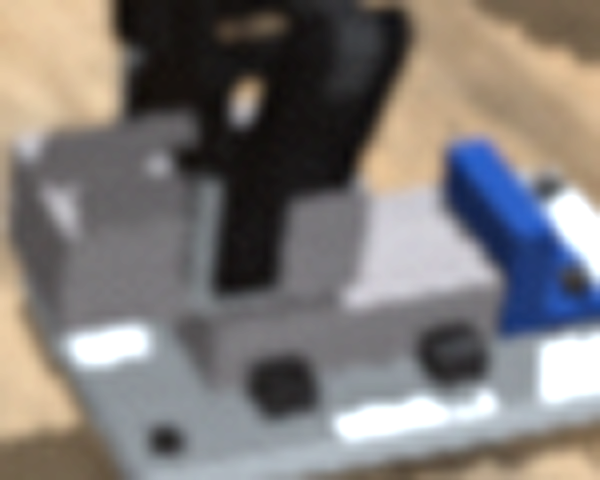

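The side view shows the block just above the fixed block, its near face in line with the fixed block's and overlapping by about half. The plate centreline holds constant along rows 200–240, so the yaw is aligned. Lowering until contact.

>>> drive_tool([
  {"x": 0.0004, "y": 0, "z": 0.002, "twist": 0, "grip": -1},
  {"x": 0, "y": 0, "z": 0.001, "twist": 0, "grip": -1},
  {"x": 0, "y": 0, "z": 0, "twist": 0, "grip": -1},
])

```text
time_s: 6.8
tcp_pos: [0.5349, -0.0679, 0.0403]
tool_rot: [-2.424, -1.999, 0.0]
contact_force: [0.1, 0.5, -7.5]
opening: 0.0384
```

>>> drive_tool([
  {"x": 0, "y": 0, "z": 0.001, "twist": 0, "grip": -1},
  {"x": 0, "y": 0, "z": 0, "twist": 0, "grip": -1},
])

```text
time_s: 7.0
tcp_pos: [0.5348, -0.0679, 0.0392]
tool_rot: [-2.424, -1.998, 0.0]
contact_force: [0.4, 0.3, -7.6]
opening: 0.0385
```

>>> drive_tool([
  {"x": 0, "y": 0, "z": 0.001, "twist": 0, "grip": -1},
  {"x": 0, "y": 0, "z": 0.001, "twist": 0, "grip": -1},
  {"x": 0, "y": 0, "z": 0, "twist": 0, "grip": -1},
])

```text
time_s: 7.3
tcp_pos: [0.5347, -0.0679, 0.0371]
tool_rot: [-2.424, -1.998, 0.001]
contact_force: [0.8, -0.5, -6.8]
opening: 0.0384
```

>>> drive_tool([
  {"x": 0, "y": 0, "z": 0.0006, "twist": 0, "grip": -1},
  {"x": 0, "y": 0, "z": 0, "twist": 0, "grip": -1},
])

```text
time_s: 7.5
tcp_pos: [0.5349, -0.0679, 0.0366]
tool_rot: [-2.424, -1.999, 0.0]
contact_force: [0.4, 0.4, -6.7]
opening: 0.0383
```

>>> drive_tool([
  {"x": 0, "y": 0, "z": 0.0006, "twist": 0, "grip": -1},
  {"x": 0, "y": 0, "z": 0, "twist": 0, "grip": -1},
])

```text
time_s: 7.7
tcp_pos: [0.5349, -0.0679, 0.0361]
tool_rot: [2.424, 1.999, 0.0]
contact_force: [-0.0, -0.7, -7.2]
opening: 0.0384
```

>>> drive_tool([
  {"x": 0, "y": 0, "z": 0.0005, "twist": 0, "grip": -1},
  {"x": 0, "y": 0, "z": 0, "twist": 0, "grip": -1},
])

```text
time_s: 7.9
tcp_pos: [0.5349, -0.0679, 0.036]
tool_rot: [2.424, 1.998, 0.0]
contact_force: [-2.3, 0.3, -4.2]
opening: 0.0384
```

>>> drive_tool([
  {"x": 0, "y": 0, "z": 0.0005, "twist": 0, "grip": -1},
  {"x": 0, "y": 0, "z": 0, "twist": 0, "grip": -1},
])

```text
time_s: 8.1
tcp_pos: [0.535, -0.0679, 0.036]
tool_rot: [2.424, 1.998, 0.0]
contact_force: [-2.9, -0.2, 1.9]
opening: 0.0386
```

>>> drive_tool([
  {"x": 0, "y": 0, "z": 0.0005, "twist": 0, "grip": -1},
  {"x": 0, "y": 0, "z": 0, "twist": 0, "grip": -1},
])

```text
time_s: 8.3
tcp_pos: [0.5349, -0.0679, 0.0359]
tool_rot: [2.424, 1.998, 0.0]
contact_force: [-6.2, 0.4, 6.5]
opening: 0.0388
```

Contact made with about 14 N net press. Sliding along +tool y towards the stop.

>>> drive_tool([
  {"x": 0, "y": 0.002, "z": 0, "twist": 0, "grip": -1},
  {"x": 0, "y": 0.002, "z": 0, "twist": 0, "grip": -1},
  {"x": 0, "y": 0.002, "z": 0, "twist": 0, "grip": -1},
  {"x": 0, "y": 0.002, "z": 0, "twist": 0, "grip": -1},
  {"x": 0, "y": 0.002, "z": 0, "twist": 0, "grip": -1},
])

```text
time_s: 8.8
tcp_pos: [0.5437, -0.0693, 0.0359]
tool_rot: [-2.422, -1.998, 0.002]
contact_force: [-7.7, 0.9, 8.2]
opening: 0.0383
```

```bash
python3 - <<'E'
from h import *
s=bot.get_state();print(s["time_s"],s["tcp_pos"],s["contact_force"],s["torque"])
Rm=R.from_rotvec(s["tool_rot"]).as_matrix();print("yaw",np.degrees(np.arctan2(Rm[1,0],Rm[0,0])), Rm[:,2])
w=grab_frame("wrist");cv2.imwrite("pics/w6.png",w)
C=cam("wrist",s)
def T(p,z): return ((onplane(C,p,z)-s["tcp_pos"])@Rm).round(4)
hsv=cv2.cvtColor(w,cv2.COLOR_BGR2HSV);m=hsv[...,1]<30;g=cv2.cvtColor(w,cv2.COLOR_BGR2GRAY)
for v in(200,205,210,220,230,240):
    u=np.where(m[v,190:370])[0]+190;t=T([(u.min()-.5,v),(u.max()+.5,v)],.01);print(v,u.min(),u.max(),"mid",round((t[0][0]+t[1][0])/2,4))
print(g[205,205:240],g[205,318:345])
E
```

```text
8.8 [ 0.54374014 -0.06925844  0.03593839] [-7.73379709  0.93261296  8.20492151] [ 0.18286913  1.26964502 -0.05444382]
yaw 79.03469138685352 [-1.96887772e-03  2.86289432e-04 -9.99998021e-01]
200 199 358 mid 0.0014
205 200 358 mid 0.0016
210 200 358 mid 0.0016
220 201 357 mid 0.0016
230 202 356 mid 0.0017
240 203 356 mid 0.002
[162 165 165 166 168 169 169 167 165 161 148 143 158 162 163 166 167 165
 165 164 151 123 109 114 118 120 121 120 122 122 121 122 122 164 187] [185 185 183 184 185 190 190 192 190 188 187 189 190 189 228 238 238 237
 237 236 237 239 238 237 235 238 240]
```

>>> drive_tool([
  {"x": 0, "y": 0.002, "z": 0, "twist": 0, "grip": -1},
  {"x": 0, "y": 0.002, "z": 0, "twist": 0, "grip": -1},
  {"x": 0, "y": 0.002, "z": 0, "twist": 0, "grip": -1},
  {"x": 0, "y": 0.002, "z": 0, "twist": 0, "grip": -1},
  {"x": 0, "y": 0.002, "z": 0, "twist": 0, "grip": -1},
])

```text
time_s: 9.35
tcp_pos: [0.5536, -0.0711, 0.0359]
tool_rot: [-2.422, -1.998, 0.002]
contact_force: [-6.2, 2.5, 8.0]
opening: 0.0383
```

>>> drive_tool([
  {"x": 0, "y": 0.002, "z": 0, "twist": 0, "grip": -1},
  {"x": 0, "y": 0.002, "z": 0, "twist": 0, "grip": -1},
  {"x": 0, "y": 0.002, "z": 0, "twist": 0, "grip": -1},
  {"x": 0, "y": 0.002, "z": 0, "twist": 0, "grip": -1},
  {"x": 0, "y": 0, "z": 0, "twist": 0, "grip": -1},
])

```text
time_s: 9.85
tcp_pos: [0.5622, -0.0727, 0.0359]
tool_rot: [-2.423, -1.999, 0.0]
contact_force: [-5.7, 0.7, 6.7]
opening: 0.0386
```

```bash
python3 - <<'E'
from h import *
s=bot.get_state();print(s["time_s"],s["tcp_pos"],s["contact_force"],s["torque"])
Rm=R.from_rotvec(s["tool_rot"]).as_matrix();print("yaw",np.degrees(np.arctan2(Rm[1,0],Rm[0,0])))
w=grab_frame("wrist");cv2.imwrite("pics/w7.png",w)
C=cam("wrist",s)
def T(p,z): return ((onplane(C,p,z)-s["tcp_pos"])@Rm).round(4)
hsv=cv2.cvtColor(w,cv2.COLOR_BGR2HSV);m=hsv[...,1]<30;g=cv2.cvtColor(w,cv2.COLOR_BGR2GRAY)
for v in(165,170,180,190,200,220,240):
    u=np.where(m[v,180:380])[0]+180
    if len(u): t=T([(u.min()-.5,v),(u.max()+.5,v)],.01);print(v,u.min(),u.max(),"mid",round((t[0][0]+t[1][0])/2,4))
print(g[130:200,280])
E
```

```text
9.85 [ 0.5621852  -0.07269119  0.0359349 ] [-5.65028385  0.71070721  6.70122955] [0.09125216 1.05236678 0.00406546]
yaw 79.0323122327462
165 197 360 mid 0.0014
170 197 360 mid 0.0014
180 198 359 mid 0.0014
190 199 359 mid 0.0017
200 199 358 mid 0.0014
220 201 357 mid 0.0016
240 202 356 mid 0.0017
[186 187 187 188 189 146 124 126 125 125 120 125 166 201 219 232 236 237
 236 236 236 236 186 165 165 165 165 166 165 165 165 165 164 165 166 165
 166 165 165 165 164 165 165 164 164 165 164 165 165 165 115  91  88  91
  89  91  89  88  89  87  87  88  90  91  89  90 101 115 118 118]
```

>>> drive_tool([
  {"x": 0, "y": 0.0015, "z": 0, "twist": 0, "grip": -1},
  {"x": 0, "y": 0.0015, "z": 0, "twist": 0, "grip": -1},
  {"x": 0, "y": 0.0015, "z": 0, "twist": 0, "grip": -1},
  {"x": 0, "y": 0.001, "z": 0, "twist": 0, "grip": -1},
  {"x": 0, "y": 0, "z": 0, "twist": 0, "grip": -1},
])

```text
time_s: 10.4
tcp_pos: [0.5673, -0.0737, 0.0359]
tool_rot: [-2.423, -1.998, 0.001]
contact_force: [-5.2, 1.5, 6.5]
opening: 0.0384
```

>>> drive_tool([
  {"x": 0, "y": 0.001, "z": 0, "twist": 0, "grip": -1},
  {"x": 0, "y": 0, "z": 0, "twist": 0, "grip": -1},
])

```text
time_s: 10.6
tcp_pos: [0.5682, -0.0739, 0.0359]
tool_rot: [-2.423, -1.998, 0.001]
contact_force: [-6.8, 1.7, 6.3]
opening: 0.0391
```

>>> drive_tool([
  {"x": 0, "y": 0.001, "z": 0, "twist": 0, "grip": -1},
  {"x": 0, "y": 0, "z": 0, "twist": 0, "grip": -1},
])

```text
time_s: 10.8
tcp_pos: [0.5692, -0.074, 0.036]
tool_rot: [-2.423, -1.998, 0.001]
contact_force: [-6.6, 1.4, 6.3]
opening: 0.0379
```

>>> drive_tool([
  {"x": 0, "y": 0.001, "z": 0, "twist": 0, "grip": -1},
  {"x": 0, "y": 0, "z": 0, "twist": 0, "grip": -1},
])

```text
time_s: 11.0
tcp_pos: [0.5702, -0.0742, 0.036]
tool_rot: [-2.423, -1.998, 0.001]
contact_force: [-5.7, 1.5, 6.7]
opening: 0.0385
```

>>> drive_tool([
  {"x": 0, "y": 0.0007, "z": 0, "twist": 0, "grip": -1},
  {"x": 0, "y": 0, "z": 0, "twist": 0, "grip": -1},
])

```text
time_s: 11.2
tcp_pos: [0.5706, -0.0743, 0.0359]
tool_rot: [-2.422, -1.998, 0.001]
contact_force: [-6.2, 2.0, 7.7]
opening: 0.0385
```

>>> drive_tool([
  {"x": 0, "y": 0.0007, "z": 0, "twist": 0, "grip": -1},
  {"x": 0, "y": 0, "z": 0, "twist": 0, "grip": -1},
])

```text
time_s: 11.4
tcp_pos: [0.5715, -0.0745, 0.036]
tool_rot: [-2.423, -1.998, 0.001]
contact_force: [-6.2, 1.7, 7.0]
opening: 0.0385
```

>>> drive_tool([
  {"x": 0, "y": 0.0007, "z": 0, "twist": 0, "grip": -1},
  {"x": 0, "y": 0, "z": 0, "twist": 0, "grip": -1},
])

```text
time_s: 11.6
tcp_pos: [0.5722, -0.0746, 0.036]
tool_rot: [-2.423, -1.998, 0.001]
contact_force: [-6.5, 2.2, 6.8]
opening: 0.0381
```

>>> drive_tool([
  {"x": 0, "y": 0.0007, "z": 0, "twist": 0, "grip": -1},
  {"x": 0, "y": 0, "z": 0, "twist": 0, "grip": -1},
])

```text
time_s: 11.8
tcp_pos: [0.5729, -0.0748, 0.036]
tool_rot: [-2.423, -1.998, 0.001]
contact_force: [-6.7, 1.9, 7.8]
opening: 0.0383
```

>>> drive_tool([
  {"x": 0, "y": 0.0007, "z": 0, "twist": 0, "grip": -1},
  {"x": 0, "y": 0, "z": 0, "twist": 0, "grip": -1},
])

```text
time_s: 12.0
tcp_pos: [0.5735, -0.0749, 0.036]
tool_rot: [-2.423, -1.998, 0.001]
contact_force: [-6.9, 1.8, 7.5]
opening: 0.0384
```

>>> drive_tool([
  {"x": 0, "y": 0.0007, "z": 0, "twist": 0, "grip": -1},
  {"x": 0, "y": 0, "z": 0, "twist": 0, "grip": -1},
])

```text
time_s: 12.2
tcp_pos: [0.5735, -0.0749, 0.036]
tool_rot: [-2.422, -1.998, 0.003]
contact_force: [-8.1, 1.5, 9.0]
opening: 0.0386
```

>>> drive_tool([
  {"x": 0, "y": 0.0007, "z": 0, "twist": 0, "grip": -1},
  {"x": 0, "y": 0, "z": 0, "twist": 0, "grip": -1},
])

```text
time_s: 12.4
tcp_pos: [0.5735, -0.0749, 0.036]
tool_rot: [-2.421, -1.997, 0.004]
contact_force: [-9.9, 1.6, 10.7]
opening: 0.0385
```

```bash
python3 - <<'E'
from h import *
s=bot.get_state();print(s["time_s"],s["tcp_pos"],s["contact_force"])
g=grab_frame("side");cv2.imwrite("pics/side8.png",g);w=grab_frame("scene");cv2.imwrite("pics/sc8.png",w)
E
```

```text
12.4 [ 0.57350732 -0.07487927  0.03599013] [-9.86960446  1.57267036 10.73967391]
```

The stop is reached: the tool no longer advances and the force is rising. Easing back a fraction in contact for flush.

>>> drive_tool([
  {"x": 0, "y": -0.001, "z": 0, "twist": 0, "grip": -1},
  {"x": 0, "y": -0.001, "z": 0, "twist": 0, "grip": -1},
  {"x": 0, "y": 0, "z": 0, "twist": 0, "grip": -1},
])

```text
time_s: 12.8
tcp_pos: [0.5735, -0.0748, 0.036]
tool_rot: [-2.423, -1.999, -0.001]
contact_force: [-5.3, 0.4, 5.7]
opening: 0.0385
```

>>> drive_tool([
  {"x": 0, "y": -0.001, "z": 0, "twist": 0, "grip": -1},
  {"x": 0, "y": 0, "z": 0, "twist": 0, "grip": -1},
])

```text
time_s: 13.0
tcp_pos: [0.5736, -0.0749, 0.036]
tool_rot: [2.422, 1.998, 0.003]
contact_force: [-3.5, 1.4, 6.8]
opening: 0.0382
```

```bash
python3 - <<'E'
from h import *
s=bot.get_state();print(s["time_s"],s["tcp_pos"],s["contact_force"])
f=grab_frame("side");w=grab_frame("wrist");cv2.imwrite("pics/w9.png",w)
a=cv2.resize(f[215:285,298:373],None,fx=7,fy=7,interpolation=cv2.INTER_CUBIC)
cv2.imwrite("pics/side9.png",cv2.convertScaleAbs(a,alpha=1.6,beta=-60))
E
```

```text
13.0 [ 0.57355131 -0.07489552  0.03595483] [-3.49712685  1.4498797   6.80313425]
```

>>> drive_tool([
  {"x": 0, "y": -0.001, "z": 0, "twist": 0, "grip": -1},
  {"x": 0, "y": 0, "z": 0, "twist": 0, "grip": -1},
])

```text
time_s: 13.3
tcp_pos: [0.5736, -0.0749, 0.036]
tool_rot: [2.421, 1.997, 0.005]
contact_force: [-1.1, 1.4, 6.1]
opening: 0.0387
```

>>> drive_tool([
  {"x": 0, "y": -0.0006, "z": 0, "twist": 0, "grip": -1},
  {"x": 0, "y": 0, "z": 0, "twist": 0, "grip": -1},
])

```text
time_s: 13.5
tcp_pos: [0.5736, -0.0749, 0.036]
tool_rot: [2.421, 1.997, 0.006]
contact_force: [1.0, 0.5, 5.6]
opening: 0.0384
```

The block sits against the stop with almost no side force. Releasing.

>>> drive_tool([
  {"x": 0, "y": 0, "z": -0.0004, "twist": 0, "grip": -1},
  {"x": 0, "y": 0, "z": 0, "twist": 0, "grip": 0.2},
  {"x": 0, "y": 0, "z": 0, "twist": 0, "grip": 0.6},
  {"x": 0, "y": 0, "z": 0, "twist": 0, "grip": 1},
  {"x": 0, "y": 0, "z": 0, "twist": 0, "grip": 1},
])

```text
time_s: 14.0
tcp_pos: [0.5704, -0.0751, 0.0344]
tool_rot: [-2.423, -1.998, 0.002]
contact_force: [0.2, -0.4, 1.0]
opening: 0.0854
```

>>> drive_tool([
  {"x": 0, "y": 0, "z": 0, "twist": 0, "grip": 1},
  {"x": 0, "y": 0, "z": 0, "twist": 0, "grip": 1},
  {"x": 0, "y": 0, "z": 0, "twist": 0, "grip": 1},
])

```text
time_s: 14.3
tcp_pos: [0.571, -0.0749, 0.035]
tool_rot: [-2.424, -1.999, 0.0]
contact_force: [0.1, -0.5, 0.4]
opening: 0.0854
```

>>> drive_tool([
  {"x": 0, "y": 0, "z": -0.02, "twist": 0, "grip": 1},
  {"x": 0, "y": 0, "z": -0.03, "twist": 0, "grip": 1},
  {"x": 0, "y": 0, "z": -0.04, "twist": 0, "grip": 1},
  {"x": 0, "y": 0, "z": -0.03, "twist": 0, "grip": 1},
  {"x": 0, "y": 0, "z": 0, "twist": 0, "grip": 1},
])

```text
time_s: 14.8
tcp_pos: [0.5749, -0.0751, 0.1607]
tool_rot: [2.418, 1.993, 0.012]
contact_force: [1.3, 0.2, 0.4]
opening: 0.0852
```

```bash
python3 - <<'E'
from h import *
s=bot.get_state();print(s["time_s"],s["tcp_pos"],s["contact_force"],s["opening"])
f=grab_frame("side");w=grab_frame("wrist");cv2.imwrite("pics/w10.png",w)
a=cv2.resize(f[215:285,298:373],(390,364),interpolation=cv2.INTER_CUBIC)
b=cv2.resize(w[120:320,170:390],(400,364),interpolation=cv2.INTER_CUBIC)
cv2.imwrite("pics/fin.png",cv2.convertScaleAbs(np.hstack([a,b]),alpha=1.4,beta=-40))
E
```

```text
14.8 [ 0.57488414 -0.07510107  0.16066221] [1.28638198 0.19944198 0.36855447] 0.08519746323597296
```

View pics/fin.png

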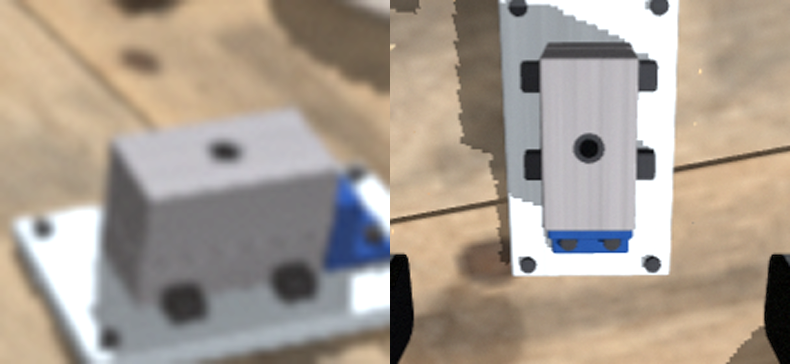

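The side view shows one continuous face with no step. From above, the block (540–637) is centred over the stop (548–632) and butts against it. Handing in.

```bash
python3 - <<'E'
from station import bot
s=bot.get_state();print(s["time_s"],s["contact_force"],bot.finish_job())
E
```

```text
the job is handed in; nothing more can be done
14.9 [ 0.05779971 -1.01425501 -0.3474992 ] None
```

The long block is now flush over the fixed block and up against the blue stop, and the job is handed in at 14.9 s.

I set the block down with about half its length overlapping at the open end. Then I slid it about 39 mm in contact, with a press of roughly 14 N, until it met the stop. I released it there and backed the gripper straight up, clear of it. I never went near the short block.

**Last checks:** in the side view the two blocks show one continuous face with no visible step. From above, the block is parallel to the jig plate and centred on the stop. The gripper was open, about 0.1 m clear, with no force on it.

**What failed or disagreed:**
- **Refused moves:** the first four move calls were refused for missing fields and moved nothing.
- **Camera offsets:** the cameras disagreed by a few millimetres on where the jig was across its width. I corrected about 3 mm before setting the block down.
- **Ease-back:** I tried to ease the block back slightly after it touched the stop, but friction held it. It therefore rests against the stop, at most about 1 mm past exact flush.

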